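# Back off a lens retaining ring by two turns

### The arm

A 6-joint arm with a two-finger parallel gripper is mounted at the origin on a cart in front of the work surface, level with it; the furniture and walls round the work are solid. World frame = base frame: x ahead of the robot, y to its left, z up, the work surface at z = 0. Lengths are in m, angles in degrees, forces in N, time in s.
With the tool pointing down it reaches from about 0.275 to 0.825 m from the base axis. Payload 5.2 kg.
Tool frame: the origin (TCP) lies on the centre line of the jaws, within the pads' length; the fingertips stand 11 mm ahead of it and the grasp point (between the pads) lies 8 mm behind it; y points along the fingers, z is the direction in which the jaws open and shut, and the axes are right-handed (so a half turn about y gives the same grasp; the last joint's range is limited). The gripper opens to 93 mm and grips with 3 to 60 N. Pads are 15 mm wide; open, the fingers measure 128 mm over their backs; the gripper's body (75 mm by 188 mm) begins 65 mm behind the grasp point.
Start: joints at [-79.114, 14.817, 87.949, -0, 77.235, -11.62], TCP at [0.211, -0.508, 0.23] pointing down, gripper open.
Joint ranges: [-179.93, 179.93], [-52.35, 119.4], [10.71, 147.94], [-69.91, 249.91], [12.55, 155.21], [-178.61, 178.61]. Speed limits (degrees/s): [147.25, 147.25, 180, 180, 180, 180].

### API

Orientations are given as a 3x3 rotation matrix whose columns are the frame's x, y, z axes.
In Python, from plant import bot gives the robot as it stands.
- The arm moves only by the shell command python3 -m crank 'ROWS' [FORCE]. ROWS is JSON, a list of rows, each an object with "delta_rot": the turn, a rotation vector about the tool's x, y, z in rad, a list of three; "travel": the shift along the tool's x, y, z in m, a list of three; "claw": the closure, from 0 (fully open) to 1 (shut). A call has 1 to 8 rows; each row shifts and turns the pose as measured when the row begins, along the tool's axes as they then stand; what a row does not reach is not made up. A row lasts 1/10 s, in which the tool goes at most 50 mm and 8.59 degrees, less where a joint would pass 70% of its speed; a pose out of reach is approached as far as the arm can. A call is refused whole if a number of a shift passes 0.05 or a number of a turn 0.15, either way. A call with a gripper value outside its range is refused whole. The fingers move at their own pace and stop on an object; FORCE is the grip in N (left out, the last holds). Time passes only in rows, so rows that do not move let the fingers close. It gives the time, the measured TCP pose, the force and the opening at its end, in the units of the state.
- bot.read_state(): the state, without advancing time (a new reading comes with each control period).
- bot.camera(name): name is "scene" or "top" or "wrist"; returns (picture, depth): 384x512x3 uint8, red, green, blue; 384x512 float32, m along the optical axis (not along the pixel's ray), 0 where there is no reading.
- bot.camera_params(name): a dict with "fx", "fy", "cx", "cy" (pixels), "k1" (the pictures are not rectified: a ray, as slopes to the right and down, at radius r is drawn at 1 + k1 r^2 times it, then the intrinsics apply), "R" (3x3) and "t" (3): a world point X has camera coordinates R X + t; the wrist camera has in their place "hand_eye" (4x4, takes a point from camera to tool coordinates, whose origin is the TCP and whose axes are the tool frame's). Camera axes: x right, y down, z forward; pixel columns grow to the right and rows downward; lengths in m; the calibration is good to about 2 mm. A picture is of the moment at which its call begins: read the wrist's pose just before it. camera_params takes no time and is no camera call.
- bot.job_done(): hands the job in, once; it reports no verdict.
Trained networks look in the newest picture that a camera, given by its name, has taken for a name from the list of things; names that differ only in an ending like _2 or _b are one class to them, and where a whole thing is asked for, a point or a joint stands for the part that bears it (a point fixed in the world has none). Each returns a list of dicts, best first, with "confidence" (0 to 1); they miss things now and then, are a little off and sometimes report something else, mostly with a low value. They report only what shows in the picture. A call takes as long as a camera call.
- bot.search_frame(camera, query): "extent" ([left, top, right, bottom] in pixels, round what is visible of it).
- bot.cut_out(camera, query): "region" (384x512 bool, what is visible of it) and "extent" ([left, top, right, bottom] in pixels, round what is visible of it).
The state is a dict: "time_s": time; "joints": joint angles; "qvel": joint speeds; "effort": joint torques, N m; "tcp_pos": TCP position; "tool_rot": TCP orientation; "ft_force": force on the tool from outside, world axes, zero at the start; "ft_torque": the same for the moment, N m; "opening": finger opening in m.
Only numpy, scipy, OpenCV 4.12 (cv2) and the standard library are available. Lean on these libraries where they do the work, as an engineer would, in place of code of your own. Each camera call takes 0.05 s, during which the arm holds its last target.

### The job

Loosen the knurled retaining ring on top of the lens holder by two full turns, anticlockwise seen from above, by rolling the closed fingertips along its rim; stop there, within a quarter turn, and move the hand clear. Do not pinch the ring between the fingers, do not touch the glass lens inside it, and leave the small jar, the printed gear and the ribbed cap where they are.

Things in the scene. Friction and masses are not known exactly. Their poses are not given: they have to be found in the camera images.
- lens_holder: Lens holder fixed to the worktop; origin at the centre of its underside, z up the ring's axis. Foot plate 96x96x10 mm; a pointer bar (5 mm wide, under 10 mm high) sticks out 21 mm from the foot on the holder's own -x side. Barrel 74 mm in diameter to height 16 mm, then 62 mm to height 44 mm; the ring sits above and overhangs it by 5 mm all round. Nothing stands above the ring.
- ring_centre (a point): Centre of the aluminium retaining ring, half-way up its rim, 53 mm above the worktop at the start; z is its axis, the frame turns with it. Ring: 72 mm diameter over 36 upright ribs 1 mm high, 14 mm high, 52 mm opening. A dark pip (6 mm wide, 3 mm high) stands on its top face, 30 mm from the axis on this point's -x side; it is above the pointer bar when the ring is tight.
- retaining_ring (a joint): Turn of the ring, rad: 0 = tight, grows anticlockwise from above; starts at 0 to 0.6; two turns = 12.57 more. Rises 2 mm a turn, runs to 25 rad, stays where left. Friction 0.04 N m (1.1 N at the rim): fingertips pressed on the ribs with about 3 to 10 N carry the rim along, with some slip: going once round it without turning the hand gives 1.0 to 1.4 turns, so go by this or by the pip.
- lens: Glass lens fixed in the holder inside the ring, 49 mm diameter, its underside 54 mm above the worktop (origin there, on the axis), its crown 4 mm higher, about 2 mm below the ring's top at the start. Not to be touched.
- small_jar: Bystander: loose small jar with a black lid, 45 mm diameter, 43 mm high; origin at the centre of its underside.
- gear: Bystander: loose printed spur gear lying flat, 41 mm diameter, 14 mm high; origin at the centre of its underside.
- ribbed_cap: Bystander: loose black ribbed cap lying on its face, 42 mm diameter, 14 mm high; origin at the centre of its underside.

How it is judged:
By the outcome, as a careful person would: the job done as asked, in the order asked, and still so for the second after the job is handed in, with the robot touching nothing.
It also fails if it takes over 64 s, if anything falls off the work surface, if the arm or the gripper's body presses on something with over 40 N, if the wrist force passes 120 N, or if a joint passes its speed limit or range.

## Working session

There is one attempt and no reset: what is moved stays moved. The work goes in short steps, Python scripts to look and compute and a shell command to move; the robot and the scene stay as the last step left them, time stands still between calls to the robot, and variables do not carry over. Pictures are saved under pics/ and viewed, and the job is handed in when it is done.

```bash
ls; mkdir -p pics; python3 - <<'E'
from plant import bot
import cv2,numpy as np
s=bot.read_state();print(s)
for n in("scene","top","wrist"):
    p,d=bot.camera(n);cv2.imwrite(f"pics/a_{n}.png",p[:,:,::-1]);np.savez(f"a_{n}.npz",p=p,d=d)
    print(n,bot.camera_params(n))
    for q in("lens_holder","ring_centre","lens","small_jar","gear","ribbed_cap"):
        print(q,[(r["confidence"],r["extent"]) for r in bot.search_frame(n,q)][:2])
print(bot.read_state()["time_s"])
E
```

```text
pics
{'time_s': 0.0, 'joints': array([-7.91135353e+01,  1.48590264e+01,  8.80112766e+01, -1.54544401e-03,
        7.72348438e+01, -1.16192605e+01]), 'qvel': array([ 0.01028207, -0.07155545, -0.02523467,  0.07626676,  0.06423393,
        0.05213102]), 'effort': array([ 1.06630578e-03, -4.37295449e+01, -2.84002572e+01,  7.18949432e-02,
        4.11134097e-02, -1.50378901e-04]), 'tcp_pos': array([ 0.21043934, -0.5075704 ,  0.22881849]), 'tool_rot': array([[-9.23839062e-01, -3.72427131e-04,  3.82780940e-01],
       [-3.82780967e-01,  1.79716219e-03, -9.23837378e-01],
       [-3.43857330e-04, -9.99998316e-01, -1.80284665e-03]]), 'ft_force': array([0.04474686, 0.17123052, 0.2494624 ]), 'ft_torque': array([ 0.01065781,  0.01105379, -0.07511094]), 'opening': 0.0926855245378465}
scene {'fx': 351.13364160321305, 'fy': 351.13364160321305, 'cx': 256.15580396807815, 'cy': 190.57569577193297, 'k1': -0.09981022256727191, 'R': array([[-0.81312346, -0.58202897, -0.0085152 ],
       [-0.33095133,  0.47429072, -0.8157938 ],
       [ 0.47885431, -0.66052296, -0.57828018]]), 't': array([0.50729729, 0.186
[... 734 characters left out ...]
7.0, 350.6, 248.3])]
small_jar []
gear [(0.66, [368.6, 201.1, 388.4, 221.5])]
ribbed_cap [(0.84, [270.2, 188.4, 284.4, 208.3])]
wrist {'fx': 345.28310229441894, 'fy': 345.28310229441894, 'cx': 255.38244580120144, 'cy': 185.35387188097232, 'k1': -0.0007251901799574601, 'hand_eye': array([[-6.74508661e-04,  9.54817275e-01,  2.97192726e-01,
        -8.37865895e-02],
       [-3.67147239e-04, -2.97193010e-01,  9.54817354e-01,
        -1.54558707e-01],
       [ 9.99999705e-01,  5.34919086e-04,  5.51017785e-04,
        -1.32185301e-04],
       [ 0.00000000e+00,  0.00000000e+00,  0.00000000e+00,
         1.00000000e+00]])}
lens_holder []
ring_centre []
lens []
small_jar []
gear []
ribbed_cap []
1.05
```

View pics/a_scene.png

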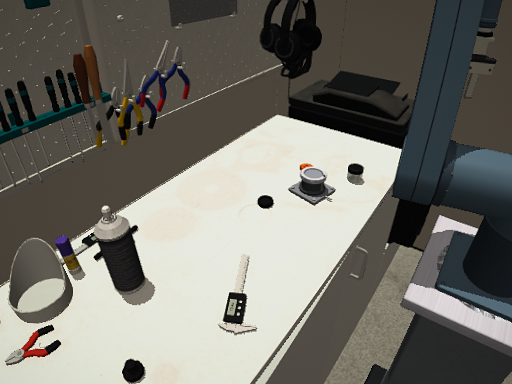

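View pics/a_top.png

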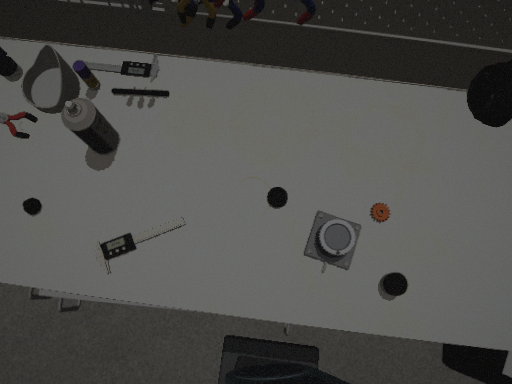

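View pics/a_wrist.png

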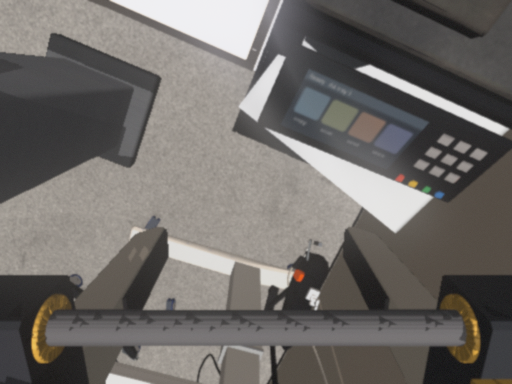

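The top view shows the holder at about px (333,240), the ring at (338,237), the gear at (380,212), the cap at (277,197) and the jar at (395,285). The pointer is at about (323,267). Next I turn these pixels into positions.

```bash
cat > h.py <<'E'
import numpy as np,cv2
from plant import bot
def ray(P,u,v):
    x=(u-P['cx'])/P['fx'];y=(v-P['cy'])/P['fy']
    a,b=x,y
    for _ in range(30):
        f=1+P['k1']*(a*a+b*b);a,b=x/f,y/f
    return np.stack([a,b,np.ones_like(a)],-1)
def pose(n,P,s=None):
    if n=='wrist':
        H=P['hand_eye'];R=s['tool_rot']@H[:3,:3];c=s['tool_rot']@H[:3,3]+s['tcp_pos'];return R,c
    return P['R'].T,-P['R'].T@P['t']
def onplane(n,u,v,z,s=None):
    P=bot.camera_params(n);R,c=pose(n,P,s);d=ray(P,np.asarray(u,float),np.asarray(v,float))@R.T
    return c+d*((z-c[2])/d[...,2])[...,None]
def cloud(n,dep,s=None):
    P=bot.camera_params(n);R,c=pose(n,P,s);v,u=np.mgrid[:384,:512].astype(float)
    return (ray(P,u,v)*dep[...,None])@R.T+c
def proj(n,X,s=None):
    P=bot.camera_params(n);R,c=pose(n,P,s);q=(np.asarray(X)-c)@R
    a,b=q[...,0]/q[...,2],q[...,1]/q[...,2];f=1+P['k1']*(a*a+b*b)
    return np.stack([P['fx']*a*f+P['cx'],P['fy']*b*f+P['cy']],-1)
E
python3 - <<'E'
from h import *
np.set_printoptions(precision=4,suppress=True)
for n in('top','scene'):
    z=np.load(f'a_{n}.npz');d=z['d'];C=cloud(n,d)
    bx=dict(top=(300,200,370,275),scene=(284,160,340,206))[n]
    S=C[bx[1]:bx[3],bx[0]:bx[2]].reshape(-1,3)
    D=d[bx[1]:bx[3],bx[0]:bx[2]].ravel()>0
    S=S[D]
    for lo,hi in((-.01,.004),(.006,.014),(.05,.075)):
        m=(S[:,2]>lo)&(S[:,2]<hi);T=S[m];print(n,lo,m.sum(),T.mean(0),T[:,:2].min(0),T[:,:2].max(0))
    m=(S[:,2]>.052)&(S[:,2]<.075);T=S[m][:,:2].astype(np.float32);print('circ',cv2.minEnclosingCircle(T),np.percentile(S[m][:,2],[5,50,95]))
    m=(S[:,2]>.006)&(S[:,2]<.014);print('box',cv2.minAreaRect(S[m][:,:2].astype(np.float32)))
print(onplane('top',[277,380,395,323],[197,212,285,268],np.array([.014,.014,.043,.008])))
E
python3 - <<'E'
import cv2
p=cv2.imread('pics/a_top.png')[190:305,260:420]
cv2.imwrite('pics/b.png',cv2.convertScaleAbs(cv2.resize(p,None,fx=5,fy=5,interpolation=cv2.INTER_CUBIC),alpha=1.6))
E
```

```text
top -0.01 3054 [ 0.4881 -0.0676 -0.0016] [ 0.3988 -0.142 ] [0.5701 0.0143]
top 0.006 920 [ 0.4687 -0.0533  0.0088] [ 0.4099 -0.1141] [ 0.5311 -0.0048]
top 0.05 1037 [ 0.4761 -0.0597  0.0567] [ 0.4405 -0.0943] [ 0.5112 -0.0246]
circ ((0.47638222575187683, -0.0603264644742012), 0.0361422598361969) [0.0532 0.0568 0.0603]
box ((0.46652576327323914, -0.05760755017399788), (0.09440073370933533, 0.11611440777778625), 78.38008880615234)
scene -0.01 1530 [ 0.5009 -0.1053  0.0002] [ 0.3851 -0.2614] [0.6283 0.0397]
scene 0.006 383 [ 0.4716 -0.0502  0.0099] [ 0.4101 -0.1724] [ 0.5629 -0.0039]
scene 0.05 341 [ 0.4739 -0.0556  0.0579] [ 0.4412 -0.0936] [ 0.508 -0.025]
circ ((0.47651124000549316, -0.06007150560617447), 0.03775620833039284) [0.0543 0.0581 0.0613]
box ((0.5026988387107849, -0.07598115503787994), (0.11795932054519653, 0.1885109543800354), 59.18458938598633)
[[ 0.5479  0.0634  0.014 ]
 [ 0.5439 -0.1508  0.014 ]
 [ 0.3993 -0.1823  0.043 ]
 [ 0.4161 -0.0461  0.008 ]]
```

View pics/b.png

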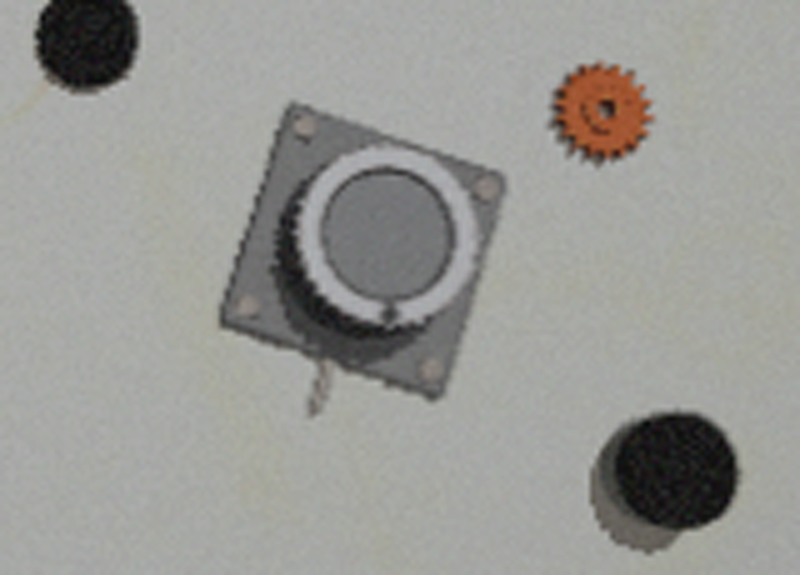

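Both views put the ring centre at (0.476, -0.060), with its top at about 0.058-0.060, and the jar, cap and gear are well away from it. Before moving I check for obstacles along the path at z = 0.23.

```bash
python3 - <<'E'
from h import *
np.set_printoptions(precision=4,suppress=True)
for n in('top','scene'):
    z=np.load(f'a_{n}.npz');d=z['d'];C=cloud(n,d)
    m=(d>0)&(C[...,0]>.15)&(C[...,0]<.65)&(C[...,1]>-.6)&(C[...,1]<.15)
    print(n,m.sum(),np.percentile(C[m][:,2],[50,90,99,99.9,100]))
q=onplane('top',[338.0,323.4],[252.4,271],np.array([.063,.008]));print(q, np.degrees(np.arctan2(q[:,1]+.0602,q[:,0]-.4764)))
c=onplane('top',[338.0],[237],np.array([.060]));print(c)
E
python3 -m crank '[{"delta_rot":[0,0,0],"travel":[0,-0.02,0],"claw":1},{"delta_rot":[0,0,0],"travel":[-0.035,-0.01,-0.030],"claw":1},{"delta_rot":[0,0,0],"travel":[-0.035,0,-0.030],"claw":1},{"delta_rot":[0,0,0],"travel":[-0.035,0,-0.030],"claw":1},{"delta_rot":[0,0,0],"travel":[-0.035,0,-0.030],"claw":1},{"delta_rot":[0,0,0],"travel":[-0.035,0,-0.030],"claw":1},{"delta_rot":[0,0,0],"travel":[-0.035,0,-0.030],"claw":1},{"delta_rot":[0,0,0],"travel":[-0.035,0,-0.030],"claw":1}]' 20
```

```text
top 57192 [-0.0015  0.0076  0.3456  0.3685  0.3743]
scene 40456 [0.0008 0.4086 0.5057 0.5175 0.5213]
[[ 0.4458 -0.0636  0.063 ]
 [ 0.4103 -0.0474  0.008 ]] [-173.6555  169.0706]
[[ 0.4754 -0.0615  0.06  ]]
time_s: 1.85
tcp_pos: [0.3592, -0.2168, 0.2602]
tool_rot: [[-0.928, 0.002, 0.372], [-0.372, -0.002, -0.928], [-0.001, -1.0, 0.003]]
ft_force: [1.0, -0.1, -0.0]
opening: 0.033
```

```bash
python3 -m crank '[{"delta_rot":[0,0,0],"travel":[-0.028,0.02,-0.026],"claw":1},{"delta_rot":[0,0,0],"travel":[-0.028,0.02,-0.026],"claw":1},{"delta_rot":[0,0,0],"travel":[-0.028,0.02,-0.026],"claw":1},{"delta_rot":[0,0,0],"travel":[-0.025,0.02,-0.023],"claw":1},{"delta_rot":[0,0,0],"travel":[0,0,0],"claw":1}]' 20
cat > look.py <<'E'
import sys
from h import *
np.set_printoptions(precision=4,suppress=True)
n=sys.argv[2];s=bot.read_state();p,d=bot.camera(n);cv2.imwrite(f"pics/{sys.argv[1]}.png",p[:,:,::-1]);np.savez(f"{sys.argv[1]}.npz",p=p,d=d,tcp=s['tcp_pos'],rot=s['tool_rot'])
print(s['tcp_pos'],s['tool_rot'].round(4).tolist(),s['ft_force'],s['opening'],s['time_s'])
E
python3 look.py c wrist; python3 look.py ct top
```

```text
time_s: 2.35
tcp_pos: [0.4269, -0.0732, 0.1796]
tool_rot: [[-0.926, 0.009, 0.377], [-0.378, -0.006, -0.926], [-0.006, -1.0, 0.009]]
ft_force: [0.1, -0.3, -0.8]
opening: 0.0007
[ 0.4269 -0.0732  0.1796] [[-0.926, 0.0088, 0.3774], [-0.3775, -0.006, -0.926], [-0.0059, -0.9999, 0.0089]] [ 0.0538 -0.2577 -0.8068] 0.000736077622809365 2.35
[ 0.4271 -0.075   0.1808] [[-0.9261, 0.0101, 0.3773], [-0.3773, -0.0078, -0.926], [-0.0064, -0.9999, 0.011]] [0.4624 0.7081 0.1842] 0.0007159587893237599 2.4
```

View pics/c.png

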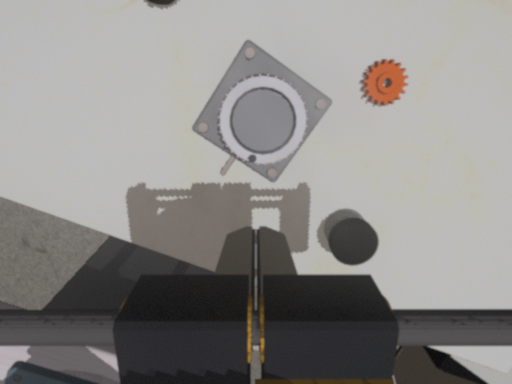

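View pics/ct.png

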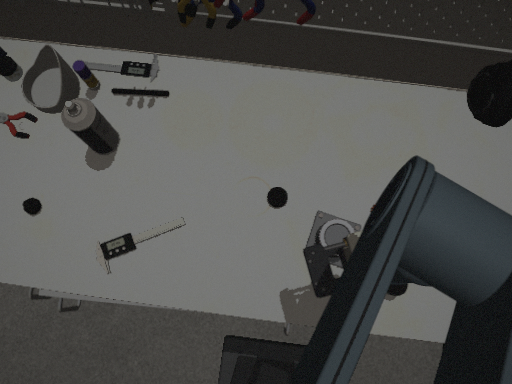

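The wrist view is good: the ring is at (263,119), the pip at (252,158) and the closed fingertips at (255,230). I take the ring centre from this second view and get the finger section from depth.

```bash
python3 - <<'E'
from h import *
np.set_printoptions(precision=4,suppress=True)
z=np.load('c.npz');s=dict(tcp_pos=z['tcp'],tool_rot=z['rot']);d=z['d'];C=cloud('wrist',d,s)
S=C[60:175,190:330].reshape(-1,3);T=S[(S[:,2]>.052)&(S[:,2]<.075)]
print(len(T),np.percentile(T[:,2],[5,50,95]),cv2.minEnclosingCircle(T[:,:2].astype(np.float32)))
q=onplane('wrist',[263,252,229],[119,158,163],np.array([.060,.063,.008]),s);print(q,np.degrees(np.arctan2(q[:,1]-q[0,1],q[:,0]-q[0,0])))
# fingers in tool coords
L=(C-s['tcp_pos'])@s['tool_rot']
for v in range(228,276,6):
    r=L[v,200:320];m=(d[v,200:320]>0)&(r[:,1]<.03)&(r[:,1]>-.1)
    if m.any():
        r=r[m];print(v,m.sum(),'y',np.median(r[:,1]),'z',r[:,2].min(),r[:,2].max(),'x',np.percentile(r[:,0],[5,50,95]))
E
```

```text
6221 [0.0543 0.0577 0.0604] ((0.47719892859458923, -0.059692416340112686), 0.03614448383450508)
[[ 0.4792 -0.0595  0.06  ]
 [ 0.4476 -0.063   0.063 ]
 [ 0.4234 -0.0487  0.008 ]] [   0.     -173.7068  169.0876]
228 24 y 0.009194135459926558 z -0.007439197210119447 0.007488464952246786 x [-0.0102 -0.0097 -0.0095]
234 56 y 0.0022865412951088623 z -0.01364557849629181 0.013729136235852622 x [-0.01   -0.0096 -0.0084]
240 61 y -0.004448312644035669 z -0.01458209643282659 0.014706834280216848 x [-0.0101 -0.0097 -0.0082]
246 66 y -0.01073007898109077 z -0.015088396202626645 0.015037597270912932 x [-0.0101 -0.0097 -0.0079]
252 70 y -0.01639009150905088 z -0.015499063169852547 0.015587689251645326 x [-0.0101 -0.0097 -0.0078]
258 73 y -0.02179460832683147 z -0.01585487831843414 0.015871892886866714 x [-0.0103 -0.0097 -0.008 ]
264 78 y -0.026735046714874318 z -0.016328708034191352 0.016406654656592263 x [-0.0102 -0.0096 -0.0082]
270 79 y -0.03144928407344766 z -0.016026218441189257 0.01607069710496098 x [-0.0103 -0.0096 -0.008 ]
```

```bash
cat > st.py <<'E'
from h import *
from scipy.spatial.transform import Rotation as Ro
np.set_printoptions(precision=4,suppress=True)
CEN=np.array([.4767,-.0600]);X=np.array([-.926,-.377]);X/=np.linalg.norm(X);Z=np.array([-X[1],X[0]])
RD=np.column_stack([np.r_[X,0],[0,0,-1],np.r_[Z,0]])
def st():
    s=bot.read_state();r=s['tcp_pos'][:2]-CEN;f=s['ft_force'][:2]
    a,c=r@X,r@Z
    rv=Ro.from_matrix(s['tool_rot'].T@RD).as_rotvec()
    print('t',s['time_s'],'a,c mm',round(a*1e3,1),round(c*1e3,1),'z',round(s['tcp_pos'][2]*1e3,1),'F a,c,z',(f@X).round(1),(f@Z).round(1),s['ft_force'][2].round(1),'rv',rv.round(3),'ang',round(np.degrees(np.arctan2(c,a)),1))
    return s,a*1e3,c*1e3,rv
HA,HC,R=10.,14.5,36.
def near(a,c):
    # closest rect-core point -> normal
    k=np.clip([a,c],[-HA,-HC],[HA,HC]);n=np.array([a,c])-k;d=np.linalg.norm(n);return k,n/d,d
def plan(a,c,N=8,step=10.,bias=3.):
    p=np.array([a,c]);rows=[]
    for i in range(N):
        k,n,d=near(*p);p0=p
        t=np.array([-n[1],n[0]]);q=p+t*step
        k,n2,_=near(*q);q=k+n2*d   # stay at same gap
        dv=(q-p0)-n2*bias
        rows.append(dv.round(1));p=q
    print(' '.join(f'[{x[0]:.1f},{x[1]:.1f}]' for x in rows),'end',p.round(1),'gap',round(d-R,1))
if __name__=='__main__':
    import sys
    s,a,c,rv=st()
    step=float(sys.argv[1]) if len(sys.argv)>1 else 10;bias=float(sys.argv[2]) if len(sys.argv)>2 else 3
    plan(a,c,8,step,bias)
E
python3 -m crank '[{"delta_rot":[0,0,0],"travel":[0.005,0.03,0.004],"claw":1},{"delta_rot":[0,0,0],"travel":[0,0.03,0],"claw":1},{"delta_rot":[0,0,0],"travel":[0,0.03,0],"claw":1}]' 20
python3 st.py
```

```text
time_s: 2.75
tcp_pos: [0.4311, -0.0897, 0.0966]
tool_rot: [[-0.927, 0.027, 0.374], [-0.374, -0.018, -0.927], [-0.018, -0.999, 0.027]]
ft_force: [0.3, 0.2, -0.1]
opening: 0.0006
t 2.75 a,c mm 53.4 10.3 z 96.6 F a,c,z -0.3 -0.1 -0.1 rv [-0.027 -0.003 -0.018] ang 10.9
[-3.4,9.6] [-5.2,8.5] [-7.0,7.1] [-8.4,5.3] [-9.4,3.3] [-9.9,1.1] [-9.9,-1.1] [-10.0,-2.9] end [ 3.5 57.9] gap 7.4
```

```bash
python3 -m crank '[{"delta_rot":[-0.027,-0.003,-0.018],"travel":[0.004,0,-0.015],"claw":1},{"delta_rot":[0,0,0],"travel":[0,0.024,0],"claw":1},{"delta_rot":[0,0,0],"travel":[0,0.022,0],"claw":1}]' 20
python3 st.py
```

```text
time_s: 3.05
tcp_pos: [0.4215, -0.0803, 0.0521]
tool_rot: [[-0.928, -0.001, 0.372], [-0.372, 0.0, -0.928], [0.001, -1.0, -0.001]]
ft_force: [0.1, 0.2, -0.3]
opening: 0.0007
t 3.05 a,c mm 58.8 -2.0 z 52.1 F a,c,z -0.2 -0.1 -0.3 rv [ 0.001 -0.006  0.001] ang -2.0
[-3.0,10.0] [-3.1,9.8] [-4.6,8.9] [-6.3,7.8] [-7.7,6.4] [-8.8,4.7] [-9.6,2.8] [-10.0,0.9] end [23.8 61.3] gap 12.8
```

```bash
python3 -m crank '[{"delta_rot":[0,0,0],"travel":[-0.009,0.003,-0.006],"claw":1},{"delta_rot":[0,0,0],"travel":[-0.002,0,0],"claw":1}]' 20
python3 st.py;python3 -m crank '[{"delta_rot":[0,0,0],"travel":[-0.002,0,0],"claw":1}]' ;python3 st.py; python3 -m crank '[{"delta_rot":[0,0,0],"travel":[-0.002,0,0],"claw":1}]' ;python3 st.py
```

```text
time_s: 3.25
tcp_pos: [0.4293, -0.0712, 0.0503]
tool_rot: [[-0.93, -0.003, 0.369], [-0.369, 0.002, -0.93], [0.002, -1.0, -0.003]]
ft_force: [0.8, -0.6, 0.1]
opening: 0.0003
t 3.25 a,c mm 48.1 -7.6 z 50.3 F a,c,z -0.5 0.9 0.1 rv [ 0.003 -0.009  0.002] ang -8.9
[-3.0,10.0] [-3.0,10.0] [-3.7,9.2] [-5.9,7.9] [-7.7,6.1] [-9.0,4.0] [-9.7,1.6] [-9.8,-0.9] end [13.1 52.5] gap 2.1
time_s: 3.35
tcp_pos: [0.4322, -0.0706, 0.0517]
tool_rot: [[-0.929, -0.002, 0.369], [-0.369, 0.001, -0.929], [0.001, -1.0, -0.002]]
ft_force: [0.1, -0.2, 0.5]
opening: 0.0004
t 3.35 a,c mm 45.2 -7.0 z 51.7 F a,c,z 0.0 0.2 0.5 rv [ 0.002 -0.009  0.001] ang -8.8
[-3.0,10.0] [-3.0,10.0] [-3.9,9.1] [-6.2,7.6] [-8.0,5.6] [-9.2,3.2] [-9.7,0.5] [-9.7,-2.1] end [ 8.2 49.7] gap -0.8
time_s: 3.45
tcp_pos: [0.4329, -0.07, 0.0524]
tool_rot: [[-0.929, -0.005, 0.37], [-0.37, 0.001, -0.929], [0.004, -1.0, -0.002]]
ft_force: [-7.9, -4.7, -6.6]
opening: 0.0006
t 3.45 a,c mm 44.3 -7.3 z 52.4 F a,c,z 9.1 1.4 -6.6 rv [ 0.002 -0.008  0.004] ang -9.4
[-3.0,10.0] [-3.0,10.0] [-3.9,9.1] [-6.2,7.5] [-8.0,5.5] [-9.2,3.0] [-9.7,0.3] [-9.8,-2.3] end [ 7.1 48.8] gap -1.7
```

```bash
sed -i 's/HA,HC,R=10.,14.5,36./HA,HC,R=8.4,14.3,36./' st.py; python3 -m crank '[{"delta_rot":[0,0,0],"travel":[-0.0015,0.002,0.008],"claw":1},{"delta_rot":[0,0,0],"travel":[-0.0015,0.001,0.008],"claw":1},{"delta_rot":[0,0,0],"travel":[-0.0015,0,0.008],"claw":1}]' ;python3 st.py 9 1.5
```

```text
time_s: 3.75
tcp_pos: [0.4404, -0.0891, 0.0512]
tool_rot: [[-0.927, -0.017, 0.374], [-0.374, 0.002, -0.927], [0.015, -1.0, -0.008]]
ft_force: [-4.2, -1.1, -0.4]
opening: 0.0006
t 3.75 a,c mm 44.6 13.3 z 51.2 F a,c,z 4.3 -0.5 -0.4 rv [ 0.008 -0.003  0.015] ang 16.6
[-2.3,8.5] [-4.3,7.6] [-6.0,6.4] [-7.3,4.7] [-8.3,2.8] [-8.7,0.8] [-8.9,-1.2] [-9.0,-1.5] end [-4.6 50.5] gap 0.2
```

```bash
python3 -m crank '[{"delta_rot":[0.008,-0.003,0.015],"travel":[-0.0023,0.001,0.0085],"claw":1},{"delta_rot":[0,0,0],"travel":[-0.0043,0,0.0076],"claw":1},{"delta_rot":[0,0,0],"travel":[-0.006,0,0.0064],"claw":1},{"delta_rot":[0,0,0],"travel":[-0.0073,0,0.0047],"claw":1}]' ;python3 st.py 9 1.5; python3 look.py d wrist
```

```text
time_s: 4.15
tcp_pos: [0.4628, -0.1096, 0.0516]
tool_rot: [[-0.924, -0.014, 0.383], [-0.383, -0.004, -0.924], [0.014, -1.0, -0.002]]
ft_force: [-5.1, -9.5, -5.9]
opening: 0.0003
t 4.15 a,c mm 31.6 40.6 z 51.6 F a,c,z 8.3 6.9 -5.9 rv [0.002 0.006 0.014] ang 52.1
[-7.9,3.6] [-8.6,1.5] [-8.8,-0.7] [-9.0,-1.5] [-8.9,-1.6] [-8.2,-3.1] [-7.1,-5.0] [-5.7,-6.6] end [-34.   38.3] gap -0.9
[ 0.4628 -0.1096  0.0516] [[-0.9238, -0.0136, 0.3825], [-0.3825, -0.0038, -0.9239], [0.0141, -0.9999, -0.0017]] [-5.0716 -9.4841 -5.9062] 0.0002767732577754067 4.15
```

View pics/d.png

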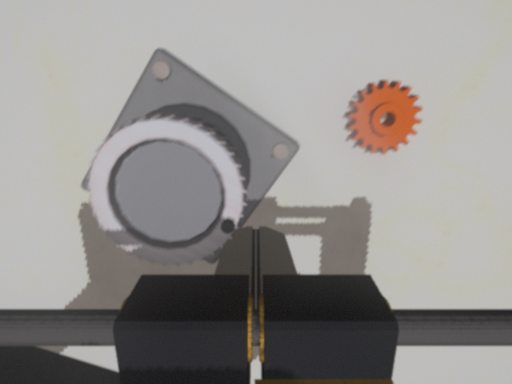

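The pip is now at (228,226), so the ring follows the fingers. I'll add an automatic pip tracker that samples the ring's top face.

```bash
cat > pip.py <<'E'
import sys
from h import *
z=np.load(sys.argv[1]+'.npz');s=dict(tcp_pos=z['tcp'],tool_rot=z['rot']);p=z['p'].astype(float).mean(2).astype(np.float32)
n=sys.argv[2] if len(sys.argv)>2 else 'wrist';h=float(sys.argv[3]) if len(sys.argv)>3 else .062
C=np.array([.4775,-.0597]);A=np.radians(np.arange(0,360,2));v=[]
for r in(.029,.030,.031):
    X=np.c_[C[0]+r*np.cos(A),C[1]+r*np.sin(A),np.full(len(A),h)];q=proj(n,X,s).astype(np.float32)
    v.append(cv2.remap(cv2.GaussianBlur(p,(3,3),0),q[:,0][None],q[:,1][None],cv2.INTER_LINEAR,borderValue=255)[0])
v=np.mean(v,0)
for i in np.argsort(v)[:8]:print(int(np.degrees(A[i])),round(float(v[i])),q[i].round().tolist(),end='; ')
print()
E
python3 pip.py c wrist .063; python3 pip.py d wrist .064; python3 pip.py a_top top .063
```

```text
186 90 [252.0, 159.0]; 184 92 [250.0, 159.0]; 188 93 [253.0, 159.0]; 182 106 [249.0, 158.0]; 190 111 [254.0, 160.0]; 180 140 [248.0, 158.0]; 192 146 [255.0, 160.0]; 178 172 [246.0, 157.0]; 
266 59 [227.0, 230.0]; 272 59 [230.0, 224.0]; 268 59 [228.0, 228.0]; 270 60 [229.0, 226.0]; 274 62 [231.0, 222.0]; 264 72 [226.0, 232.0]; 262 103 [225.0, 234.0]; 232 105 [201.0, 256.0]; Traceback (most recent call last):
  File "pip.py", line 3, in <module>
    z=np.load(sys.argv[1]+'.npz');s=dict(tcp_pos=z['tcp'],tool_rot=z['rot']);p=z['p'].astype(float).mean(2).astype(np.float32)
                                                 ~^^^^^^^
    raise KeyError(f"{key} is not a file in the archive") from None
KeyError: 'tcp is not a file in the archive'
```

```bash
python3 -m crank '[{"delta_rot":[0.002,0.006,0.014],"travel":[-0.008,0.001,0.0038],"claw":1},{"delta_rot":[0,0,0],"travel":[-0.0086,0,0.0016],"claw":1},{"delta_rot":[0,0,0],"travel":[-0.0088,0,-0.0005],"claw":1},{"delta_rot":[0,0,0],"travel":[-0.009,0,-0.0015],"claw":1},{"delta_rot":[0,0,0],"travel":[-0.0089,0,-0.0016],"claw":1}]' ;python3 st.py 9 1.5
```

```text
time_s: 4.7
tcp_pos: [0.5096, -0.0998, 0.0547]
tool_rot: [[-0.926, 0.007, 0.377], [-0.377, -0.01, -0.926], [-0.003, -1.0, 0.012]]
ft_force: [-0.8, -1.6, -0.0]
opening: 0.0
t 4.7 a,c mm -15.4 49.3 z 54.7 F a,c,z 1.4 1.2 -0.0 rv [-0.012  0.    -0.003] ang 107.4
[-7.7,-4.1] [-6.5,-5.9] [-4.8,-7.3] [-2.9,-8.2] [-0.8,-8.7] [1.2,-8.9] [1.5,-9.0] [1.5,-9.0] end [-44.1  -7.7] gap -0.3
```

```bash
python3 -m crank '[{"delta_rot":[-0.012,0,-0.003],"travel":[-0.0075,0.003,-0.0045],"claw":1},{"delta_rot":[0,0,0],"travel":[-0.0062,0.001,-0.0062],"claw":1},{"delta_rot":[0,0,0],"travel":[-0.0045,0.001,-0.0075],"claw":1},{"delta_rot":[0,0,0],"travel":[-0.0025,0,-0.0083],"claw":1},{"delta_rot":[0,0,0],"travel":[-0.0005,0,-0.0088],"claw":1}]' ;python3 st.py 9 2;python3 look.py e wrist;python3 pip.py e wrist .065
```

```text
time_s: 5.2
tcp_pos: [0.5235, -0.0559, 0.0521]
tool_rot: [[-0.926, 0.011, 0.378], [-0.378, -0.001, -0.926], [-0.01, -1.0, 0.005]]
ft_force: [5.8, -0.3, -1.6]
opening: -0.0
t 5.2 a,c mm -44.9 13.8 z 52.1 F a,c,z -5.2 2.4 -1.6 rv [-0.005  0.001 -0.01 ] ang 162.9
[2.0,-9.0] [2.0,-9.0] [2.0,-9.0] [2.8,-8.4] [4.7,-7.4] [6.3,-6.1] [7.6,-4.4] [8.4,-2.5] end [-22.4 -48.1] gap 0.5
[ 0.5235 -0.0559  0.0521] [[-0.9259, 0.0115, 0.3777], [-0.3777, -0.0011, -0.9259], [-0.0102, -0.9999, 0.0054]] [ 5.7573 -0.2965 -1.5989] -1.4789221906315612e-05 5.2
74 23 [177.0, 313.0]; 64 23 [184.0, 306.0]; 72 24 [178.0, 311.0]; 326 24 [280.0, 316.0]; 50 24 [196.0, 298.0]; 10 24 [240.0, 293.0]; 8 24 [242.0, 293.0]; 66 24 [182.0, 307.0];
```

View pics/e.png

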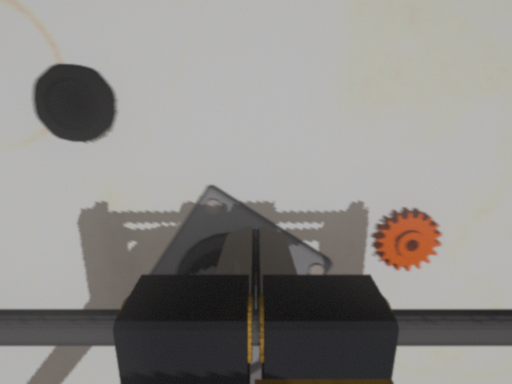

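From the far side the gripper hides the ring, so I'll take pip readings when the hand is on the near side.

```bash
python3 -m crank '[{"delta_rot":[-0.005,0.001,-0.01],"travel":[0.002,0.002,-0.009],"claw":1},{"delta_rot":[0,0,0],"travel":[0.002,0.001,-0.009],"claw":1},{"delta_rot":[0,0,0],"travel":[0.002,0,-0.009],"claw":1},{"delta_rot":[0,0,0],"travel":[0.0028,0,-0.0084],"claw":1},{"delta_rot":[0,0,0],"travel":[0.0047,0,-0.0074],"claw":1}]' ;python3 st.py 9 2
```

```text
time_s: 5.75
tcp_pos: [0.4993, -0.0132, 0.0513]
tool_rot: [[-0.926, 0.015, 0.377], [-0.377, 0.003, -0.926], [-0.015, -1.0, 0.002]]
ft_force: [1.7, 0.2, 0.8]
opening: 0.0007
t 5.75 a,c mm -38.5 -34.8 z 51.3 F a,c,z -1.7 0.5 0.8 rv [-0.002 -0.    -0.015] ang -137.9
[7.1,-5.1] [8.2,-3.3] [8.7,-1.2] [8.7,0.9] [9.0,2.0] [8.9,2.0] [8.2,3.2] [7.2,5.1] end [ 26.3 -46. ] gap 0.4
```

```bash
python3 -m crank '[{"delta_rot":[-0.002,0,-0.015],"travel":[0.0075,0.001,-0.0045],"claw":1},{"delta_rot":[0,0,0],"travel":[0.0082,0.001,-0.0027],"claw":1},{"delta_rot":[0,0,0],"travel":[0.0087,0,-0.0006],"claw":1},{"delta_rot":[0,0,0],"travel":[0.0087,0,0.0014],"claw":1},{"delta_rot":[0,0,0],"travel":[0.009,0,0.0022],"claw":1}]' ;python3 st.py 9 2
```

```text
time_s: 6.25
tcp_pos: [0.4532, -0.0142, 0.0502]
tool_rot: [[-0.926, -0.003, 0.377], [-0.377, 0.012, -0.926], [-0.002, -1.0, -0.013]]
ft_force: [0.3, 3.4, 2.7]
opening: 0.0006
t 6.25 a,c mm 4.5 -51.3 z 50.2 F a,c,z -1.6 -3.0 2.7 rv [ 0.013  0.    -0.002] ang -84.9
[8.7,2.3] [7.8,4.1] [6.6,5.8] [5.0,7.2] [3.2,8.2] [1.1,8.7] [-1.0,8.7] [-2.0,9.0] end [45.4 -5.3] gap 1.0
```

```bash
python3 -m crank '[{"delta_rot":[0.013,0,-0.002],"travel":[0.0087,0,0.0028],"claw":1},{"delta_rot":[0,0,0],"travel":[0.0076,0,0.0045],"claw":1},{"delta_rot":[0,0,0],"travel":[0.0062,0,0.006],"claw":1},{"delta_rot":[0,0,0],"travel":[0.0046,0,0.0073],"claw":1},{"delta_rot":[0,0,0],"travel":[0.0028,0,0.0082],"claw":1}]' ;python3 st.py 9 2;python3 look.py f wrist;python3 pip.py f wrist .066
```

```text
time_s: 6.75
tcp_pos: [0.4274, -0.0516, 0.0484]
tool_rot: [[-0.926, -0.012, 0.378], [-0.378, 0.004, -0.926], [0.01, -1.0, -0.008]]
ft_force: [-0.1, 1.2, 1.6]
opening: 0.0005
t 6.75 a,c mm 42.5 -26.4 z 48.4 F a,c,z -0.3 -1.2 1.6 rv [0.008 0.001 0.01 ] ang -31.8
[-0.1,8.8] [-1.8,9.0] [-2.0,9.0] [-2.0,9.0] [-2.2,8.8] [-3.9,7.9] [-5.7,6.7] [-7.1,5.2] end [32.7 41.2] gap 0.2
[ 0.4274 -0.0516  0.0484] [[-0.9258, -0.0125, 0.3779], [-0.378, 0.0039, -0.9258], [0.0101, -0.9999, -0.0083]] [-0.1341  1.2235  1.6269] 0.0004943037901263475 6.75
264 88 [382.0, 214.0]; 266 89 [383.0, 212.0]; 262 90 [380.0, 216.0]; 268 92 [385.0, 210.0]; 178 106 [287.0, 243.0]; 226 106 [344.0, 243.0]; 174 106 [282.0, 241.0]; 182 106 [291.0, 245.0];
```

View pics/f.png

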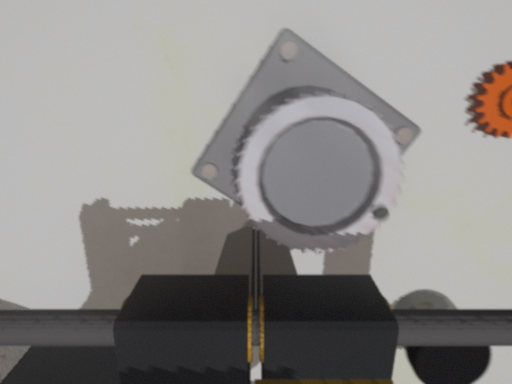

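The pip is at (381,213), bearing 266° plus one lap. That makes the turn about 440° so far, 1.29 ring turns per lap of the hand, as expected. I carry on.

```bash
python3 -m crank '[{"delta_rot":[0.008,0.001,0.01],"travel":[-0.0005,0,0.0088],"claw":1},{"delta_rot":[0,0,0],"travel":[-0.002,0,0.009],"claw":1},{"delta_rot":[0,0,0],"travel":[-0.002,0,0.009],"claw":1},{"delta_rot":[0,0,0],"travel":[-0.002,0,0.009],"claw":1},{"delta_rot":[0,0,0],"travel":[-0.0023,0,0.0088],"claw":1}]' ;python3 st.py 9 2;python3 look.py g wrist;python3 pip.py g wrist .066
```

```text
time_s: 7.3
tcp_pos: [0.4429, -0.0938, 0.0461]
tool_rot: [[-0.926, -0.022, 0.378], [-0.378, 0.001, -0.926], [0.019, -1.0, -0.009]]
ft_force: [-1.6, -0.2, 0.3]
opening: 0.0002
t 7.3 a,c mm 44.0 18.6 z 46.1 F a,c,z 1.5 -0.5 0.3 rv [0.009 0.001 0.019] ang 22.9
[-4.0,7.8] [-5.8,6.6] [-7.2,5.0] [-8.2,3.1] [-8.7,1.0] [-8.8,-1.1] [-9.0,-2.0] [-8.9,-2.1] end [-10.5  50.1] gap -0.1
[ 0.4429 -0.0938  0.0461] [[-0.9256, -0.0216, 0.3779], [-0.378, 0.0014, -0.9258], [0.0195, -0.9998, -0.0095]] [-1.6071 -0.1603  0.307 ] 0.0002275700813346007 7.3
196 106 [205.0, 248.0]; 194 106 [202.0, 247.0]; 192 106 [200.0, 247.0]; 198 106 [207.0, 248.0]; 334 106 [267.0, 129.0]; 206 106 [217.0, 248.0]; 230 106 [246.0, 241.0]; 168 106 [171.0, 237.0];
```

View pics/g.png

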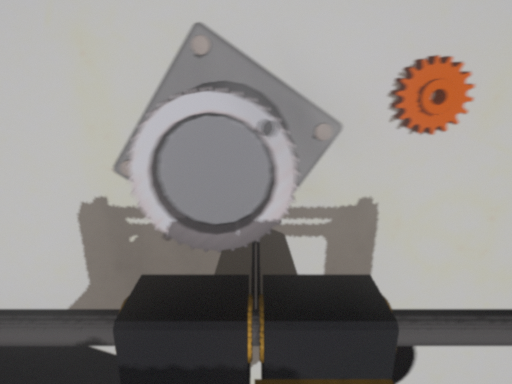

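```bash
python3 -m crank '[{"delta_rot":[0.009,0.001,0.019],"travel":[-0.004,-0.002,0.0078],"claw":1},{"delta_rot":[0,0,0],"travel":[-0.0058,-0.002,0.0066],"claw":1},{"delta_rot":[0,0,0],"travel":[-0.0072,0,0.005],"claw":1},{"delta_rot":[0,0,0],"travel":[-0.0082,0,0.0031],"claw":1}]' ;python3 st.py 9 2;python3 look.py i wrist;python3 pip.py i wrist .066
```

```text
time_s: 7.75
tcp_pos: [0.474, -0.1117, 0.0483]
tool_rot: [[-0.926, -0.005, 0.377], [-0.377, -0.006, -0.926], [0.007, -1.0, 0.003]]
ft_force: [0.2, -1.7, -0.1]
opening: 0.0005
t 7.75 a,c mm 22.0 46.9 z 48.3 F a,c,z 0.5 1.6 -0.1 rv [-0.003 -0.     0.007] ang 64.9
[-8.8,0.4] [-8.9,-1.6] [-9.0,-2.0] [-8.7,-2.3] [-7.7,-4.1] [-6.5,-5.9] [-4.8,-7.3] [-2.8,-8.3] end [-40.5  29.1] gap -0.7
[ 0.474  -0.1117  0.0483] [[-0.9263, -0.0048, 0.3769], [-0.3768, -0.0056, -0.9263], [0.0065, -1.0, 0.0033]] [ 0.1756 -1.6848 -0.1419] 0.0005157738769508326 7.75
218 35 [171.0, 286.0]; 216 35 [169.0, 287.0]; 212 35 [165.0, 288.0]; 222 36 [176.0, 285.0]; 224 36 [178.0, 284.0]; 214 36 [167.0, 287.0]; 220 36 [174.0, 286.0]; 230 36 [184.0, 282.0];
```

View pics/i.png

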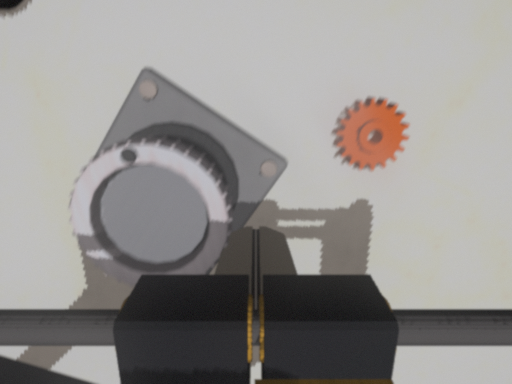

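```bash
cat > ang.py <<'E'
import sys
from h import *
z=np.load(sys.argv[1]+'.npz');s=dict(tcp_pos=z['tcp'],tool_rot=z['rot'])
q=onplane('wrist',[float(sys.argv[2])],[float(sys.argv[3])],np.array([float(sys.argv[4])]),s)[0];print(q,np.degrees(np.arctan2(q[1]+.0597,q[0]-.4775))%360,np.hypot(q[1]+.0597,q[0]-.4775))
E
python3 ang.py i 128 155 .066; python3 ang.py g 267 128 .066;python3 ang.py f 381 213 .066
```

```text
[ 0.50488682 -0.04369912  0.066     ] 30.29581288953159 0.03171854771832583
[ 0.50558485 -0.07317179  0.066     ] 334.3738118438846 0.031148804296934077
[ 0.47467006 -0.08988238  0.066     ] 264.64352395577345 0.03031475867750557
```

The pip is at (128,155), bearing 30°, which makes the total 564° with about 156° left.

```bash
python3 -m crank '[{"delta_rot":[-0.003,0,0.007],"travel":[-0.0088,0,0.0004],"claw":1},{"delta_rot":[0,0,0],"travel":[-0.0089,0,-0.0016],"claw":1},{"delta_rot":[0,0,0],"travel":[-0.009,0,-0.002],"claw":1},{"delta_rot":[0,0,0],"travel":[-0.0087,0,-0.0023],"claw":1},{"delta_rot":[0,0,0],"travel":[-0.0077,0,-0.0041],"claw":1}]' ;python3 st.py 9 2
```

```text
time_s: 8.3
tcp_pos: [0.5182, -0.0934, 0.0494]
tool_rot: [[-0.927, 0.013, 0.375], [-0.375, -0.01, -0.927], [-0.008, -1.0, 0.014]]
ft_force: [-1.2, -1.4, 0.3]
opening: 0.0002
t 8.3 a,c mm -25.9 46.6 z 49.4 F a,c,z 1.6 0.9 0.3 rv [-0.014 -0.002 -0.008] ang 119.0
[-5.8,-6.6] [-4.1,-7.8] [-2.2,-8.5] [-0.1,-8.8] [1.8,-8.9] [2.0,-9.0] [2.0,-9.0] [2.1,-8.8] end [-45.  -17.4] gap 0.8
```

```bash
python3 -m crank '[{"delta_rot":[-0.014,-0.002,-0.008],"travel":[-0.0055,0,-0.0072],"claw":1},{"delta_rot":[0,0,0],"travel":[-0.0038,0,-0.0079],"claw":1},{"delta_rot":[0,0,0],"travel":[-0.002,0,-0.0085],"claw":1},{"delta_rot":[0,0,0],"travel":[0,0,-0.0088],"claw":1},{"delta_rot":[0,0,0],"travel":[0.0018,0,-0.0089],"claw":1}]' ;python3 st.py 9 2
```

```text
time_s: 8.8
tcp_pos: [0.5209, -0.0492, 0.0511]
tool_rot: [[-0.927, 0.018, 0.376], [-0.376, -0.002, -0.927], [-0.016, -1.0, 0.009]]
ft_force: [8.4, 1.1, -5.3]
opening: 0.0006
t 8.8 a,c mm -45.0 6.7 z 51.1 F a,c,z -8.2 2.2 -5.3 rv [-0.009 -0.001 -0.016] ang 171.5
[2.0,-9.0] [2.0,-9.0] [2.5,-8.6] [4.3,-7.7] [6.0,-6.4] [7.4,-4.8] [8.3,-2.9] [8.8,-0.8] end [-15.8 -50.2] gap 0.6
```

```bash
python3 -m crank '[{"delta_rot":[-0.009,-0.001,-0.016],"travel":[-0.012,0,0],"claw":1},{"delta_rot":[0,0,0],"travel":[-0.004,-0.03,0],"claw":1},{"delta_rot":[0,0,0],"travel":[0,-0.04,0],"claw":1},{"delta_rot":[0,0,0],"travel":[0.02,-0.03,0],"claw":1},{"delta_rot":[0,0,0],"travel":[0.04,0,0],"claw":1},{"delta_rot":[0,0,0],"travel":[0.04,0,0],"claw":1}]' ;python3 st.py 9 2; python3 look.py j wrist;python3 pip.py j wrist .067
```

```text
time_s: 9.4
tcp_pos: [0.4368, -0.0709, 0.1527]
tool_rot: [[-0.923, -0.015, 0.385], [-0.385, 0.01, -0.923], [0.01, -1.0, -0.014]]
ft_force: [-0.5, -0.9, 0.5]
opening: 0.0005
t 9.4 a,c mm 41.1 -4.9 z 152.7 F a,c,z 0.8 0.7 0.5 rv [0.014 0.009 0.01 ] ang -6.8
[-2.0,9.0] [-2.0,9.0] [-2.8,8.3] [-4.9,7.2] [-6.6,5.6] [-7.9,3.7] [-8.6,1.5] [-8.7,-0.9] end [ 8.2 47. ] gap -3.3
[ 0.4368 -0.0709  0.1527] [[-0.9228, -0.0146, 0.3849], [-0.3851, 0.0095, -0.9228], [0.0098, -0.9998, -0.0144]] [-0.4524 -0.9215  0.4994] 0.0004981241208546284 9.4
182 107 [249.0, 179.0]; 180 108 [248.0, 179.0]; 178 114 [247.0, 178.0]; 184 117 [251.0, 180.0]; 176 126 [245.0, 177.0]; 186 137 [252.0, 180.0]; 174 139 [244.0, 177.0]; 26 149 [262.0, 94.0];
```

View pics/j.png

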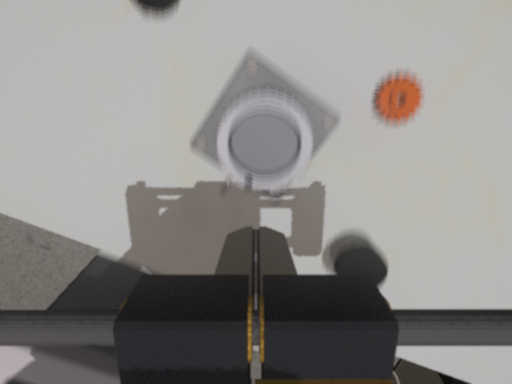

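The picture is motion-blurred, so I let the arm settle a little higher and look again, with depth to confirm the lap count from the ring's rise.

```bash
python3 -m crank '[{"delta_rot":[0.014,0.009,0.01],"travel":[0.01,-0.025,0],"claw":1},{"delta_rot":[0,0,0],"travel":[0,0,0],"claw":1},{"delta_rot":[0,0,0],"travel":[0,0,0],"claw":1},{"delta_rot":[0,0,0],"travel":[0,0,0],"claw":1}]' ;python3 look.py k wrist;python3 pip.py k wrist .067; python3 - <<'E'
from h import *
for f in 'ck':
    z=np.load(f+'.npz');s=dict(tcp_pos=z['tcp'],tool_rot=z['rot']);C=cloud('wrist',z['d'],s);r=np.hypot(C[...,0]-.4775,C[...,1]+.0597)
    m=(r>.0275)&(r<.033)&(C[...,2]>.045);b=(r>.037)&(r<.044)&(C[...,2]<.02)&(C[...,2]>0);print(f,np.median(C[m][:,2]),np.median(C[b][:,2]))
E
```

```text
time_s: 9.85
tcp_pos: [0.4161, -0.0712, 0.1759]
tool_rot: [[-0.927, -0.012, 0.376], [-0.376, 0.006, -0.927], [0.009, -1.0, -0.01]]
ft_force: [-0.2, -0.2, 0.5]
opening: 0.0004
[ 0.4161 -0.0712  0.1759] [[-0.9266, -0.0124, 0.3759], [-0.376, 0.0058, -0.9266], [0.0093, -0.9999, -0.01]] [-0.1541 -0.1706  0.4655] 0.00038621399534013946 9.85
178 99 [257.0, 146.0]; 180 99 [258.0, 146.0]; 182 105 [259.0, 147.0]; 176 106 [255.0, 145.0]; 184 129 [260.0, 147.0]; 174 135 [254.0, 144.0]; 186 165 [262.0, 148.0]; 172 172 [253.0, 144.0]; 
c 0.2760416382128471 0.00955595823304356
k 0.26814733157156834 0.00954290817536313
```

View pics/k.png

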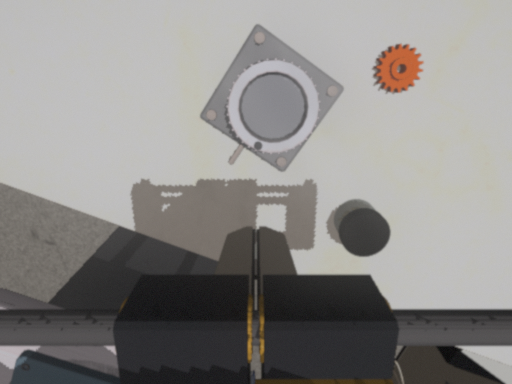

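```bash
python3 ang.py k 258 146 .067; python3 ang.py c 252 158.5 .063; python3 look.py kt top; python3 - <<'E'
from h import *
for f in 'ck':
    z=np.load(f+'.npz');s=dict(tcp_pos=z['tcp'],tool_rot=z['rot']);C=cloud('wrist',z['d'],s);r=np.hypot(C[...,0]-.4775,C[...,1]+.0597)
    m=(r>.0275)&(r<.033)&(C[...,2]>.045)&(C[...,2]<.08);b=(r>.0275)&(r<.033);l=(r<.02)&(C[...,2]<.08);print(f,m.sum(),np.median(C[m][:,2]),'lens',np.median(C[l][:,2]))
s={n:bot.search_frame('wrist',n)[:1] for n in('small_jar','gear')};print(s)
st=bot.read_state();z=np.load('c.npz');s0=dict(tcp_pos=z['tcp'],tool_rot=z['rot'])
print('jar',onplane('wrist',[353,364],[240,231],np.array([.043,.043]),s0)[0],onplane('wrist',[364],[231],np.array([.043]),st)[0])
print('gear',onplane('wrist',[387],[83],np.array([.014]),s0)[0],onplane('wrist',[402],[69],np.array([.014]),st)[0])
E
```

```text
[ 0.44674537 -0.05975514  0.067     ] 180.1027162714401 0.030754682601942314
[ 0.4472161  -0.06312193  0.063     ] 186.44680055616143 0.030476615088079625
[ 0.4161 -0.0711  0.1757] [[-0.9265, -0.013, 0.3761], [-0.3762, 0.0061, -0.9265], [0.0097, -0.9999, -0.0106]] [-0.7052  0.9588 -0.2643] 0.0005483959212202095 9.9
c 1701 0.05966257756944088 lens 0.056917948381788236
k 1882 0.06363349167160845 lens 0.05697089075631856
{'small_jar': [{'extent': [333.7, 202.2, 389.3, 252.6], 'confidence': 0.56}], 'gear': [{'extent': [377.2, 44.8, 425.5, 91.9], 'confidence': 0.65}]}
jar [ 0.40667048 -0.18095775  0.043     ] [ 0.40658565 -0.18056469  0.043     ]
gear [ 0.54639308 -0.15310883  0.014     ] [ 0.54643092 -0.15354277  0.014     ]
```

View pics/kt.png

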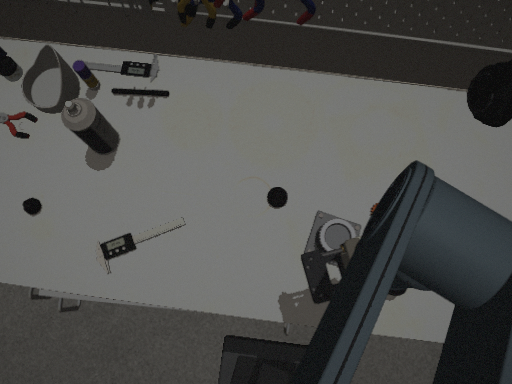

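The pip stands 6° short of two turns and the ring has risen 3.97 mm, where two turns would give 4.0. The jar and gear are where they were, and the top view shows the cap still at (277,197). I raise the hand a little more and hand in.

```bash
python3 -m crank '[{"delta_rot":[0,0,0],"travel":[0.02,-0.03,0],"claw":1},{"delta_rot":[0,0,0],"travel":[0,-0.02,0],"claw":1},{"delta_rot":[0,0,0],"travel":[0,0,0],"claw":1}]'; python3 -c "
from plant import bot
print(bot.job_done())"
```

```text
time_s: 10.35
tcp_pos: [0.398, -0.079, 0.225]
tool_rot: [[-0.926, -0.018, 0.377], [-0.377, 0.008, -0.926], [0.013, -1.0, -0.015]]
ft_force: [0.7, 0.7, -0.9]
opening: 0.0007
the job is handed in; nothing more can be done
None
```

I loosened the ring by about two full turns (about 714° of 720°), well within the quarter-turn allowance, then moved the hand clear and handed the job in at 10.35 s. I did it by rolling the closed fingertips anticlockwise round its rim for about one and a half laps.

- **Turn:** the pip moved from bearing 186.4° to 180.1°, one short of two full laps by 6°. The ring's top rose 3.97 mm, against 4.0 mm expected for two turns, which confirms the lap count.
- **Contact:** the fingers stayed shut and outside the rim, so the ring was not pinched. In the readings the wrist force stayed at or below about 12 N. The measured lens height did not change, and the fingers were never over it while low.
- **Bystanders:** the jar and gear measured within 0.5 mm of their earlier places. The cap is at the same pixel position in the top view.

Some checks had limits:
- **Pip hidden:** it could not be seen while the hand was on the far side of the ring.
- **Blurred picture:** one look was motion-blurred and was retaken.
- **No final look:** I took no picture after the last lift away from the ring.

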